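Click the lot wheel on to the tureen's colour

TASK

The white china tureen is the next lot in the sale. With a fingertip, flick the lugs on the rim of the colour wheel clockwise (seen from above), click by click, until the patch that has the colour of the lot tag lying beside the tureen rests under the white pointer, without running past it. Do not move the tureen, the mug or the jar, and let go of the wheel at the end.

Things in the scene. Friction and masses are not known exactly. Their poses are not given: they have to be found in the camera images.
- stand: fixed stand: grey foot 160 x 160 x 8 mm, tongue 40 mm wide on +x to 110 mm from centre, dark housing of radius 47 mm up to 40 mm high. Origin on the boards under the wheel's vertical axis; +x points from the axis to the pointer post (radius 6 mm, 98 mm out, 74 mm high), whose white pointer reaches in over the wheel 70 to 74 mm above the boards
- pointer_tip (a point): inner tip of the white pointer, 50 mm from the wheel's axis along the stand's +x, 70 mm above the boards; the patch under it is the one shown. At rest a patch is exactly under it, and gaps between lugs are centred on the stand's +x, on -x (across from the pointer) and at every 45 degrees between
- wheel_center (a point): on the wheel's axis, at the top face of its dark disc (radius 57 mm, 42 to 54 mm above the boards; eight round patches of 30 mm lie 40 mm from the axis). Eight pale metal radial lugs, 8 mm wide, 42 to 56 mm above the boards, reach out from the rim to 84 mm from the axis, midway between the patches. This frame turns with the wheel
- wheel (a joint): wheel angle (rad), growing clockwise seen from above; a click is 0.785 and it rests only at whole clicks. Under the pointer: pink -1, black 0, red 1, yellow 2, green 3, blue 4, purple 5, orange 6 clicks; starts on pink, black or red; stops past pink and orange. The detent takes up to about 3 N at the lugs; pushed past half a click it snaps on to the next, short of that it springs back
- tureen: loose white china tureen with a lid and a copper-coloured band, 0.7 kg, 120 mm across its body (140 mm over two ears along its y), 104 mm high; origin at the centre of its underside. Its own lot tag lies 85 to 160 mm from it on the robot's side (-x); the other tags are 300 mm or more away
- mug: loose blue mug, 80 mm wide, 90 mm high, handle on its +y; origin at the centre of its underside. Leave it alone
- jar: loose amber jar with a steel cap, 72 mm wide, 100 mm high; origin at the centre of its underside. Leave it alone
- tag_yellow: yellow lot tag lying flat, fixed to the boards: a card 36 x 52 mm, 4 mm thick; origin at the centre of its underside. Its colour is that of the yellow patch, which is under the pointer at joint wheel = 1.571 (2 clicks past black)
- tag_green: green lot tag lying flat, fixed to the boards: a card 36 x 52 mm, 4 mm thick; origin at the centre of its underside. Its colour is that of the green patch, which is under the pointer at joint wheel = 2.356 (3 clicks past black)
- tag_blue: blue lot tag lying flat, fixed to the boards: a card 36 x 52 mm, 4 mm thick; origin at the centre of its underside. Its colour is that of the blue patch, which is under the pointer at joint wheel = 3.142 (4 clicks past black)
Not all that is in view belongs to the job. Leave any brown or turquoise look-alike of the stand alone.

How it is judged:
At the end, for the whole second after the job is handed in: The wheel rests within 0.15 rad of the click that puts the colour of the tureen's tag under the pointer; tureen, mug and jar stand upright (within 0.15 rad) and within 20 mm of where they were (((horizontal distance between tureen and tag_yellow below 0.19 m and value of joint wheel between 1.4208 and 1.7208 rad) or (horizontal distance between tureen and tag_green below 0.19 m and value of joint wheel between 2.2062 and 2.5062 rad) or (horizontal distance between tureen and tag_blue below 0.19 m and value of joint wheel between 2.9916 and 3.2916 rad)) and velocity of joint wheel between -0.1 and 0.1 rad/s and angle between each of tureen, mug, jar's own z axis and vertical below 0.15 rad and distance of each of tureen, mug, jar from where it was at the start of the episode below 0.02 m); the robot touches nothing.
It fails at once if the wheel runs past the wanted colour (more than 0.6 of a click) ((horizontal distance between tureen and tag_yellow below 0.19 m and value of joint wheel above 2.042 rad) or (horizontal distance between tureen and tag_green below 0.19 m and value of joint wheel above 2.8274 rad) or (horizontal distance between tureen and tag_blue below 0.19 m and value of joint wheel above 3.6128 rad)).
It fails at once if the arm or the gripper's body, not the fingers, pushes the wheel (contact force between the arm and wheel above 1 N).
It fails at once if the tureen, the mug or the jar is lifted, shoved more than 20 mm or tipped (distance of any of tureen, mug, jar from where it was at the start of the episode above 0.02 m or angle between any of tureen, mug, jar's own z axis and vertical above 0.3 rad).
It also fails if it takes over 64 s, if anything falls off the work surface, if the arm or the gripper's body presses on something with over 40 N, if the wrist force passes 120 N, or if a joint passes its speed limit or range.

ROBOT

A 6-joint arm with a two-finger parallel gripper is mounted at the origin on the work surface. World frame = base frame: x ahead of the robot, y to its left, z up, the work surface at z = 0. Lengths are in m, angles in rad, forces in N, time in s.
With the tool pointing down it reaches from about 0.375 to 0.825 m from the base axis. Payload 5.5 kg.
Tool frame: the origin (TCP) lies midway between the tips of the shut fingers; the grasp point (between the pads) lies 19 mm behind it; z points along the fingers, y is the direction in which the jaws open and shut (so a half turn about z gives the same grasp; the last joint's range is limited). The gripper opens to 85 mm and grips with 20 to 120 N. Pads are 22 mm wide; open, the fingers measure 114 mm over their backs; the gripper's body (76 mm by 85 mm) begins 54 mm behind the grasp point. The pads swing forward as they close: fully open they stand 13 mm farther back than shut.
Start: joints at [1.298, 0.314, -0.047, 1.21, 0, 1.571], TCP at [0.162, 0.578, 0.231] pointing down, gripper open.
Joint ranges: [-2.67, 2.67], [-0.69, 1.73], [-1.03, 1.25], [-2.08, 2.16], [-1.42, 1.45], [-3.14, 3.14]. Speed limits (rad/s): [2.39, 2.39, 3.01, 3.14, 3.14, 3.14].

INTERFACE

Orientations are given as [roll, pitch, yaw] about the fixed x, y, z axes, in that order (R = Rz(yaw) Ry(pitch) Rx(roll)).
In Python, from rig import ctrl gives the robot as it stands.
- The arm moves only by the tool apply_moves, never from a script. Its argument "plan" is a list of rows, each a list of 7 numbers: the turn, a rotation vector about the tool's x, y, z in rad, then the shift along the tool's x, y, z in m, then the opening, from 0 (shut) to 1 (fully open). In form: [[wx, wy, wz, dx, dy, dz, claw], ...]. A call has 1 to 12 rows; each row is the pose to reach, as a shift and turn from the pose commanded when the call began, along the tool's axes at that moment; what a row does not reach only later rows make up. A row lasts 1/12 s, in which the tool goes at most 41.7 mm and 7.16 degrees, less where a joint would pass 70% of its speed; a pose out of reach is approached as far as the arm can. A call with a gripper value outside its range is refused whole. The fingers move at their own pace and stop on an object; "force" is the grip in N (left out, the last holds). Time passes only in rows, so rows that repeat a pose let the fingers close. It gives the time, the measured TCP pose, the force and the opening at its end, in the units of the state.
- ctrl.observe(): the state, without advancing time (a new reading comes with each control period).
- ctrl.snapshot(name): name is "side" or "top"; returns a dict with "frame" (420x560x3 uint8, blue, green, red), "z_map" (420x560 float32, m along the optical axis (not along the pixel's ray), 0 where there is no reading), "fov_y" (degrees; the focal length in pixels is half the picture's height over the tangent of half this angle, whatever the lens; pixels are square), "cx", "cy" (the principal point, pixels), "camera_from_world" (4x4, takes a point from world to camera coordinates). Camera axes: x right, y up, looking along -z (the intrinsics and any distortion apply to the point x, -y, -z); pixel columns grow to the right and rows downward; lengths in m; the calibration is good to about 2 mm. A picture is of the moment at which its call begins.
- ctrl.finish_job(): hands the job in, once; it reports no verdict.
The state is a dict: "time": time; "joint_pos": joint angles; "dq": joint speeds; "joint_efforts": joint torques, N m; "ee_pos": TCP position; "orientation": TCP orientation; "force": force on the tool from outside, world axes, zero at the start; "moment": the same for the moment, N m; "opening": finger opening in m.
Only numpy, scipy, OpenCV 4.12 (cv2) and the standard library are available. Lean on these libraries where they do the work, as an engineer would, in place of code of your own. Each camera call takes 0.05 s, during which the arm holds its last target.

## Working session

There is one attempt and no reset: what is moved stays moved. The work goes in short steps, Python scripts to look and compute and a tool call to move; the robot and the scene stay as the last step left them, time stands still between calls to the robot, and variables do not carry over. Pictures are saved under pics/ and viewed, and the job is handed in when it is done.

Besides the shell and the picture viewer there is one more tool, called by a JSON object that holds its "op" and its "data", one argument or row to a line. apply_moves: Moves the arm, as the interface text tells. Its arguments: {"type":"object","properties":{"plan":{"type":"array","items":{"type":"array","items":{"type":"number"}}},"force":{"type":"number"}},"required":["plan"]}

```bash
ls; mkdir -p pics; python3 - <<'E'
from rig import ctrl
import cv2,numpy as np
s=ctrl.observe();print(s)
for n in("side","top"):
    d=ctrl.snapshot(n);cv2.imwrite(f"pics/{n}0.png",d["frame"]);np.savez(f"{n}0.npz",**d)
    print(n,d["fov_y"],d["cx"],d["cy"],d["camera_from_world"],[k for k in d])
E
```

```text
pics
{'time': 0.0, 'joint_pos': array([ 1.29802602e+00,  3.14218264e-01, -4.80647147e-02,  1.21020241e+00,
        3.53136514e-05,  1.57082070e+00]), 'dq': array([ 0.00097342, -0.00052108, -0.00051453, -0.00021748,  0.00148532,
       -0.00027546]), 'joint_efforts': array([-2.46927746e-03, -5.39587426e+01,  3.39752126e+01,  1.89694396e-02,
        7.54431721e-05,  9.82976303e-06]), 'ee_pos': array([0.16147476, 0.57726889, 0.23044551]), 'orientation': array([-3.13990359e+00, -3.52724251e-05,  2.86879790e+00]), 'force': array([-0.19481028, -0.844979  , -0.68542667]), 'moment': array([-0.0492405 ,  0.01508355, -0.0123081 ]), 'opening': 0.08546434156898383}
side 51.71561662241843 279.017716025278 217.38274993129374 [[-0.78845977 -0.61479882  0.01880416  0.45532548]
 [ 0.45514886 -0.56260479  0.69015604 -0.31823889]
 [-0.41372781  0.55271896  0.72341623 -0.7355866 ]
 [ 0.          0.          0.          1.        ]] ['frame', 'z_map', 'fov_y', 'cx', 'cy', 'camera_from_world']
top 54.90191407790894 283.9333875723975 209.86793925313356 [[ 0.02909607 -0.99956712 -0.00435874 -0.01747176]
 [ 0.99541713  0.02857732  0.09125829 -0.58028317]
 [-0.09109422 -0.00699402  0.99581772 -0.89626736]
 [ 0.          0.          0.          1.        ]] ['frame', 'z_map', 'fov_y', 'cx', 'cy', 'camera_from_world']
```

View pics/side0.png

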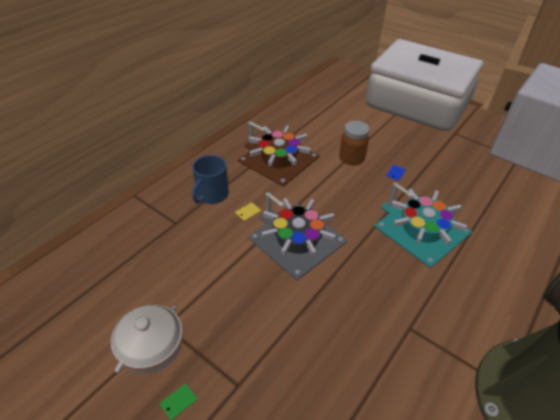

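View pics/top0.png

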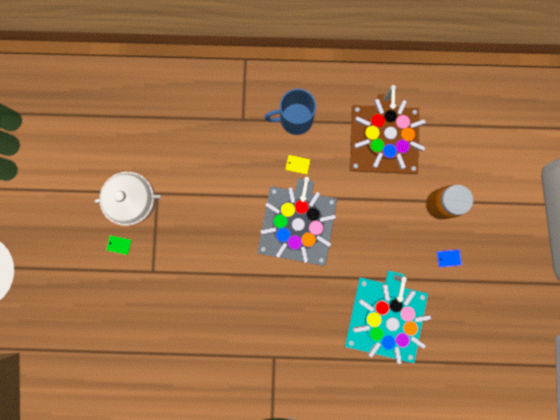

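The top view shows the tureen at (127,198) with its green tag at (119,245). The grey stand is at (298,225), with its pointer at about (304,190). The look-alikes are brown at (390,135) and turquoise at (390,320), and the other tags are yellow (298,164) and blue (449,258). I choose the grey stand and check it in a crop.

```bash
cat > h.py <<'E'
import numpy as np,cv2
def load(f): return dict(np.load(f))
def K(d):
    f=210/np.tan(np.radians(float(d["fov_y"]))/2); return f,float(d["cx"]),float(d["cy"])
def pix2plane(d,u,v,z):
    f,cx,cy=K(d);T=d["camera_from_world"];R=T[:3,:3];t=T[:3,3]
    r=R.T@np.array([(u-cx)/f,-(v-cy)/f,-1.]);o=-R.T@t
    return o+r*(z-o[2])/r[2]
def pix2depth(d,u,v):
    f,cx,cy=K(d);T=d["camera_from_world"];Z=float(d["z_map"][int(round(v)),int(round(u))])
    p=np.array([(u-cx)/f*Z,-(v-cy)/f*Z,-Z]);return T[:3,:3].T@(p-T[:3,3])
def proj(d,p):
    f,cx,cy=K(d);T=d["camera_from_world"];q=T[:3,:3]@np.asarray(p)+T[:3,3]
    return cx-f*q[0]/q[2],cy+f*q[1]/q[2]
E
python3 - <<'E'
from h import *
t=load("top0.npz");s=load("side0.npz")
a=cv2.resize(t["frame"][170:275,245:350],None,fx=5,fy=5,interpolation=cv2.INTER_CUBIC)
cv2.imwrite("pics/crop_top.png",a)
a=cv2.resize(s["frame"][180:280,240:355],None,fx=6,fy=6,interpolation=cv2.INTER_CUBIC)
cv2.imwrite("pics/crop_side.png",a)
for n,d in(("top",t),("side",s)):
    hsv=cv2.cvtColor(d["frame"],cv2.COLOR_BGR2HSV)
    for c,lo,hi in(("green",(50,120,80),(70,255,255)),("yellow",(22,150,120),(33,255,255)),("blue",(115,170,80),(125,255,255)),("red",(176,150,100),(180,255,255)),("red0",(0,200,100),(4,255,255))):
        m=cv2.inRange(hsv,lo,hi);k,l,st,ce=cv2.connectedComponentsWithStats(m)
        for i in range(1,k):
            if st[i,4]>25:
                u,v=ce[i];print(n,c,st[i,4],ce[i].round(1),pix2depth(d,u,v).round(4),pix2plane(d,u,v,.004).round(4),pix2plane(d,u,v,.054).round(4))
E
```

```text
top green 123 [376.8 144.9] [ 0.7301 -0.2048  0.055 ] [ 0.7435 -0.2162  0.004 ] [ 0.7304 -0.2051  0.054 ]
top green 153 [279.7 220.5] [0.5541 0.0077 0.0533] [0.5573 0.0085 0.004 ] [0.5541 0.0077 0.054 ]
top green 328 [118.5 244.6] [0.4906 0.3808 0.0055] [0.4906 0.3815 0.004 ] [0.4909 0.3608 0.054 ]
top green 121 [376.3 333.3] [ 0.3178 -0.2065  0.0579] [ 0.307  -0.2187  0.004 ] [ 0.3171 -0.2074  0.054 ]
top yellow 172 [371.9 132.3] [ 0.7587 -0.1935  0.055 ] [ 0.7737 -0.2042  0.004 ] [ 0.759  -0.1938  0.054 ]
top yellow 369 [297.4 164.2] [ 0.6916 -0.0291  0.0048] [ 0.6918 -0.0291  0.004 ] [ 0.6814 -0.028   0.054 ]
top yellow 160 [287.5 209.3] [ 0.579  -0.0087  0.0589] [ 0.5841 -0.0088  0.004 ] [ 0.5795 -0.0087  0.054 ]
top yellow 147 [373.8 319.1] [ 0.3471 -0.2015  0.055 ] [ 0.3386 -0.2127  0.004 ] [ 0.347  -0.2018  0.054 ]
top red0 125 [377.9 119.9] [ 0.7866 -0.2061  0.0581] [ 0.8043 -0.2182  0.004 ] [ 0.788 -0.207  0.054]
top red0 113 [301.1 206.8] [ 0.5859 -0.0387  0.0559] [ 0.5911 -0.0406  0.004 ] [ 0.5861 -0.0388  0.054 ]
top red0 113 [381.6 307.4] [ 0.3723 -0.2182  0.0549] [ 0.36
[... 497 characters left out ...]
.1915  0.0551] [ 0.8022 -0.2434  0.004 ] [ 0.7615 -0.1926  0.054 ]
side yellow 241 [247.5 211.1] [ 0.6939 -0.0268  0.0034] [ 0.6934 -0.0263  0.004 ] [0.66   0.0098 0.054 ]
side yellow 72 [417.2 221.5] [ 0.3502 -0.2016  0.0527] [ 0.3608 -0.2517  0.004 ] [ 0.3499 -0.2003  0.054 ]
side yellow 96 [279.9 222.7] [ 0.5832 -0.009   0.0523] [ 0.61   -0.0451  0.004 ] [ 0.5823 -0.0077  0.054 ]
side red0 39 [264.1 142.9] [ 0.789  -0.2061  0.0556] [ 0.8333 -0.2597  0.004 ] [ 0.7904 -0.2078  0.054 ]
side red0 44 [410.5 211.8] [ 0.3744 -0.2165  0.0557] [ 0.3876 -0.2709  0.004 ] [ 0.3748 -0.2183  0.054 ]
side red0 57 [285.7 213.5] [ 0.5881 -0.0359  0.0563] [ 0.6177 -0.0773  0.004 ] [ 0.5894 -0.0377  0.054 ]
```

```bash
python3 - <<'E'
from h import *
t=load("top0.npz")
for u,v in((60,100),(200,300),(300,300),(250,150),(450,380),(520,100)): print(u,v,pix2depth(t,u,v).round(4))
s=load("side0.npz")
for u,v in((60,250),(200,260),(300,320),(250,350),(450,280),(320,120)): print(u,v,pix2depth(s,u,v).round(4))
E
```

```text
60 100 [ 8.340e-01  5.481e-01 -7.000e-04]
200 300 [3.690e-01 1.867e-01 1.000e-04]
300 300 [ 0.3759 -0.0435  0.0007]
250 150 [ 7.239e-01  8.450e-02 -6.000e-04]
450 380 [ 0.2086 -0.3859  0.0013]
520 100 [ 8.643e-01 -5.599e-01 -5.000e-04]
60 250 [ 9.367e-01  3.183e-01 -5.000e-04]
200 260 [6.788e-01 1.473e-01 3.000e-04]
300 320 [ 0.4243  0.1303 -0.0007]
250 350 [4.593e-01 2.380e-01 1.000e-04]
450 280 [ 0.2331 -0.1433 -0.0003]
320 120 [ 0.7804 -0.4628 -0.0023]
```

View pics/crop_top.png

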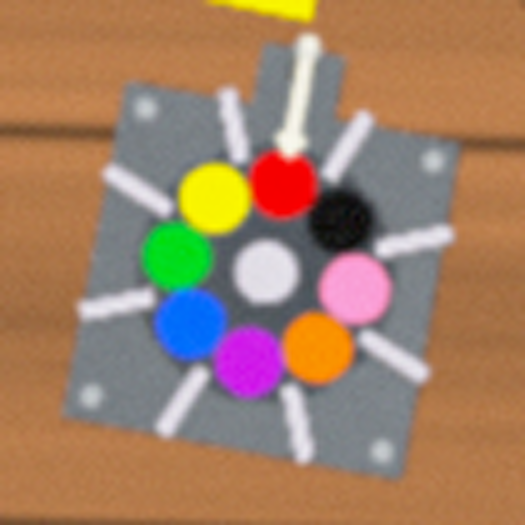

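View pics/crop_side.png

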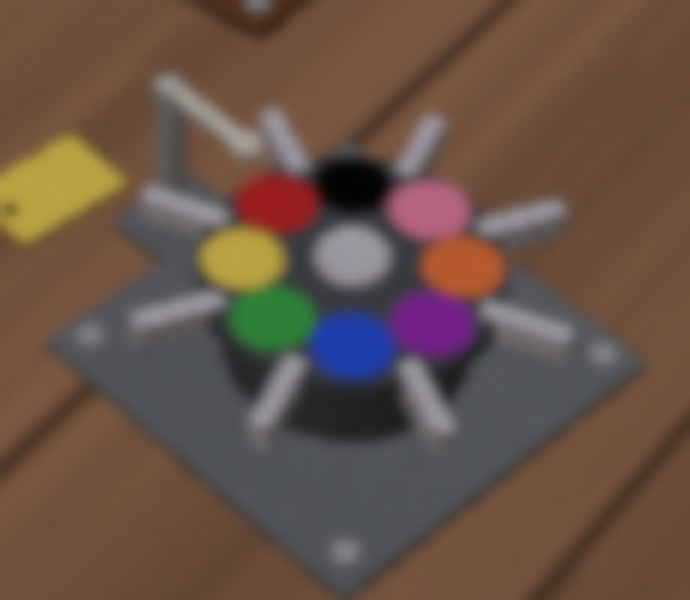

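```bash
python3 - <<'E'
from h import *
# hub + patches of grey stand by colour circle: per-hue blobs within the grey crop, rays onto z=.054
for n,box in(("top",(245,170,350,275)),("side",(240,180,355,280))):
    d=load(n+"0.npz");hsv=cv2.cvtColor(d["frame"],cv2.COLOR_BGR2HSV)
    x0,y0,x1,y1=box;pts={}
    for c,lo,hi in(("green",(50,120,60),(70,255,255)),("yellow",(22,150,100),(33,255,255)),("blue",(112,150,80),(127,255,255)),("red",(0,190,90),(5,255,255)),("purple",(138,120,60),(155,255,255)),("orange",(6,200,150),(16,255,255)),("pink",(156,60,120),(176,200,255))):
        m=np.zeros(hsv.shape[:2],np.uint8);m[y0:y1,x0:x1]=cv2.inRange(hsv,lo,hi)[y0:y1,x0:x1]
        k,l,st,ce=cv2.connectedComponentsWithStats(m)
        if k<2: continue
        i=1+np.argmax(st[1:,4]);p=pix2plane(d,*ce[i],.054);pts[c]=p
        print(n,c,st[i,4],ce[i].round(1),p.round(4))
    # tag colour exclusion: check pairs of opposite patches
    for a,b in(("red","purple"),("yellow","orange"),("green","pink")):
        if a in pts and b in pts:
            v=pts[a]-pts[b];print(n,a,b,"mid",((pts[a]+pts[b])/2).round(4),"sep",np.hypot(*v[:2]).round(4),"yaw",np.degrees(np.arctan2(v[1],v[0])).round(1))
E
```

```text
top green 153 [279.7 220.5] [0.5541 0.0077 0.054 ]
top yellow 160 [287.5 209.3] [ 0.5795 -0.0087  0.054 ]
top blue 9 [281.  240.3] [0.5106 0.0036 0.054 ]
top red 114 [301.1 206.7] [ 0.5861 -0.0387  0.054 ]
top purple 161 [294.5 242.1] [ 0.5076 -0.0261  0.054 ]
top orange 3 [295. 208.] [ 0.5829 -0.0253  0.054 ]
top pink 178 [315.5 227.2] [ 0.5416 -0.0717  0.054 ]
top red purple mid [ 0.5468 -0.0324  0.054 ] sep 0.0794 yaw -9.1
top yellow orange mid [ 0.5812 -0.017   0.054 ] sep 0.0169 yaw 101.6
top green pink mid [ 0.5478 -0.032   0.054 ] sep 0.0803 yaw 81.0
side green 112 [284.8 232.6] [0.5566 0.0085 0.054 ]
side yellow 221 [248.4 211. ] [0.6588 0.0082 0.054 ]
side blue 128 [298.5 237.4] [0.5259 0.0011 0.054 ]
side red 78 [285.8 213.5] [ 0.5893 -0.038   0.054 ]
side purple 126 [311.7 233.8] [ 0.51   -0.0248  0.054 ]
side pink 111 [311.3 214.5] [ 0.5435 -0.0713  0.054 ]
side red purple mid [ 0.5497 -0.0314  0.054 ] sep 0.0804 yaw -9.5
side green pink mid [ 0.55   -0.0314  0.054 ] sep 0.0808 yaw 80.6
```

Red is under the pointer, so the wheel is at 1 click, and the tureen's tag is green, which needs 3. That leaves two clicks clockwise. The wheel axis is at about (0.5485, -0.032), and the stand's yaw is about -9.3°. The opposite-patch separation of 80 mm matches the description. Next I compute the approach to the gap across from the pointer.

```bash
cat >> h.py <<'E'
from scipy.spatial.transform import Rotation as Ro
C=np.array([0.5485,-0.032]);Y=-9.3
def target(a,z,r=.076,off=90):  # a: stand-frame angle deg
    ph=np.radians(a+Y);p=np.r_[C+r*np.array([np.cos(ph),np.sin(ph)]),z]
    return p,Ro.from_euler("xyz",[np.pi,0,ph+np.radians(off)])
def rel(st,p,R,R0=None,p0=None):
    R0=R0 or Ro.from_euler("xyz",st["orientation"]);p0=st["ee_pos"] if p0 is None else p0
    return np.r_[(R0.inv()*R).as_rotvec(),R0.inv().apply(p-p0)].round(4)
E
python3 - <<'E'
from rig import ctrl
from h import *
s=ctrl.observe()
for off in(90,-90): print(rel(s,*target(180,.16,off=off)))
t=load("top0.npz");print("tureen knob",pix2depth(t,120,196),"base tag dist approx",pix2plane(t,127,198,.06))
E
```

```text
[-1.2000e-03 -1.3000e-03 -1.6813e+00 -4.6130e-01 -4.9080e-01  7.1300e-02]
[-1.3000e-03  1.1000e-03  1.4603e+00 -4.6130e-01 -4.9080e-01  7.1300e-02]
tureen knob [0.59261614 0.34308924 0.10571914] base tag dist approx [0.59384827 0.34637949 0.06      ]
```

{"op": "apply_moves", "data": {
  "plan": [
    [0,0,0.1,-0.025,-0.026,0,0],
    [0,0,0.2,-0.05,-0.053,0,0],
    [0,0,0.3,-0.075,-0.08,0,0],
    [0,0,0.4,-0.1,-0.106,0,0],
    [0,0,0.5,-0.125,-0.133,0,0],
    [0,0,0.6,-0.15,-0.16,0,0],
    [0,0,0.7,-0.175,-0.186,0,0],
    [0,0,0.8,-0.2,-0.213,0,0],
    [0,0,0.8,-0.2,-0.213,0,0]
  ],
  "force": 40
}}

```text
time: 0.85
ee_pos: [0.2984, 0.3137, 0.231]
orientation: [-3.141, 0.003, 2.059]
force: [0.1, 0.3, 0.0]
opening: -0.0002
```

```bash
python3 - <<'E'
from rig import ctrl
from h import *
s=ctrl.observe();print(s["time"],s["joint_pos"].round(3),s["ee_pos"],s["orientation"],s["opening"])
for off in(90,-90): print(rel(s,*target(180,.13,off=off)))
E
```

```text
0.85 [ 8.120e-01  1.000e-03 -4.190e-01  1.153e+00 -3.000e-03  1.895e+00] [0.29839378 0.31365984 0.23104603] [-3.14064727e+00  3.03617045e-03  2.05915451e+00] -0.00016882964653498284
[-4.2000e-03  1.0000e-04 -2.4909e+00 -3.7630e-01 -1.7000e-03  1.0220e-01]
[ 1.000e-04  3.200e-03  6.507e-01 -3.763e-01 -1.700e-03  1.022e-01]
```

{"op": "apply_moves", "data": {
  "plan": [
    [0,0,-0.12,-0.03,0,0,0],
    [0,0,-0.24,-0.06,0,0,0],
    [0,0,-0.36,-0.09,0,0,0],
    [0,0,-0.48,-0.12,0,0,0],
    [0,0,-0.6,-0.15,0,0,0],
    [0,0,-0.72,-0.18,0,0,0],
    [0,0,-0.84,-0.21,0,0,0],
    [0,0,-0.96,-0.24,0,0,0],
    [0,0,-1.08,-0.27,0,0,0],
    [0,0,-1.2,-0.3,0,0,0],
    [0,0,-1.32,-0.33,0,0,0],
    [0,0,-1.44,-0.36,0,0,0]
  ]
}}

```text
time: 1.85
ee_pos: [0.469, 0.0016, 0.2311]
orientation: [3.141, -0.0, -2.824]
force: [1.0, 0.4, 1.1]
opening: 0.0004
```

```bash
python3 - <<'E'
from rig import ctrl
from h import *
s=ctrl.observe();print(s["time"],s["joint_pos"].round(3),s["ee_pos"],s["orientation"],s["opening"])
for off in(90,-90): print(rel(s,*target(180,.13,off=off)))
E
```

```text
1.85 [ 0.003  0.068 -0.349  1.155  0.    -0.314] [0.46897667 0.0016143  0.23107679] [ 3.14126375e+00 -2.49295808e-04 -2.82387166e+00] 0.0003698873228627309
[ 4.0000e-04 -0.0000e+00 -1.0908e+00  2.3000e-03 -2.1700e-02  1.0110e-01]
[-1.0000e-04 -5.0000e-04  2.0508e+00  2.3000e-03 -2.1700e-02  1.0110e-01]
```

{"op": "apply_moves", "data": {
  "plan": [
    [0,0,-0.12,0,-0.003,0.01,0],
    [0,0,-0.24,0,-0.006,0.02,0],
    [0,0,-0.36,0,-0.009,0.03,0],
    [0,0,-0.48,0,-0.012,0.04,0],
    [0,0,-0.6,0.001,-0.015,0.06,0],
    [0,0,-0.72,0.001,-0.018,0.08,0],
    [0,0,-0.84,0.002,-0.02,0.1,0],
    [0,0,-0.96,0.002,-0.022,0.1,0],
    [0,0,-1.07,0.002,-0.022,0.1,0],
    [0,0,-1.09,0.002,-0.022,0.1,0],
    [0,0,-1.09,0.002,-0.022,0.1,0]
  ]
}}

```text
time: 2.77
ee_pos: [0.4734, -0.0185, 0.1311]
orientation: [3.141, 0.0, -1.742]
force: [-0.3, 0.3, 0.7]
opening: -0.0002
```

```bash
python3 - <<'E'
from rig import ctrl
from h import *
s=ctrl.observe();print(s["time"],s["joint_pos"].round(3),s["ee_pos"],s["orientation"],s["force"])
print(rel(s,*target(180,.038)))
for n in("side","top"):
    d=ctrl.snapshot(n);np.savez(n+"1.npz",**d);u,v=[int(x) for x in proj(d,s["ee_pos"])];print(n,u,v)
    cv2.imwrite(f"pics/{n}1.png",cv2.resize(d["frame"][150:290,220:370],None,fx=4,fy=4,interpolation=cv2.INTER_CUBIC))
E
```

```text
2.7667 [-0.039  0.147 -0.499  0.926  0.    -1.439] [ 0.47337926 -0.01849846  0.13109521] [ 3.14111661e+00  2.08783355e-05 -1.74158298e+00] [-0.28373516  0.26549006  0.66248835]
[ 0.0005  0.     -0.0085  0.0012 -0.0004  0.0931]
side 328 218
top 291 258
```

View pics/side1.png

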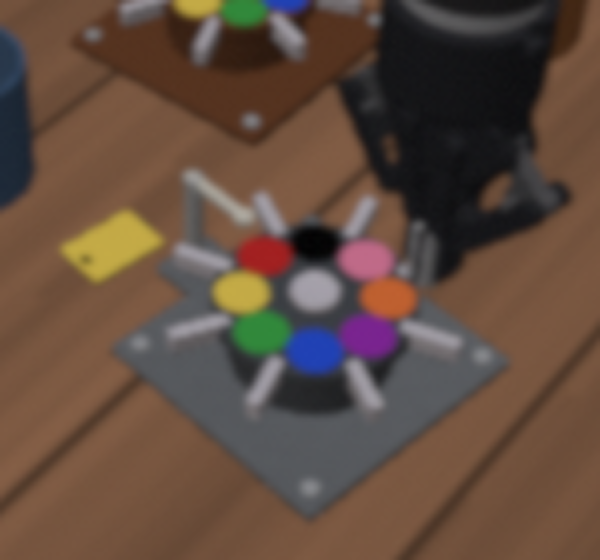

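View pics/top1.png

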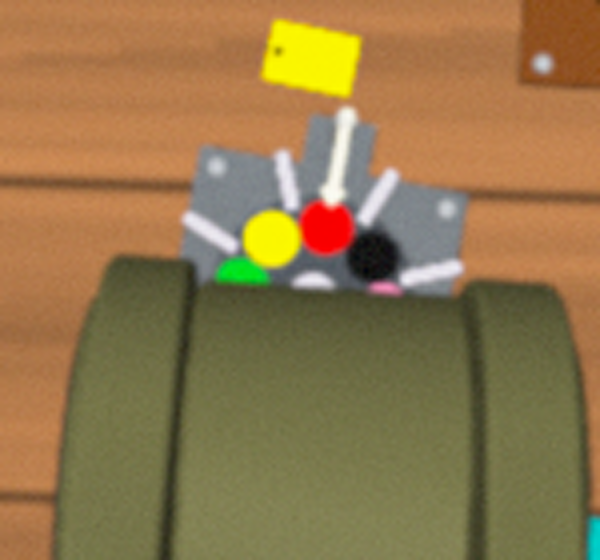

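The side view (4x crop) shows the shut fingertip at (432,275), above the gap across from the pointer. The finger linkage spreads out above it. The top view is blocked by the arm. Before lowering, I check the linkage heights against the wheel from the depth map.

```bash
python3 - <<'E'
from h import *
d=load("side1.npz");f,cx,cy=K(d);v,u=np.mgrid[0:420,0:560];Z=d["z_map"]
P=np.stack([(u-cx)/f*Z,-(v-cy)/f*Z,-Z],-1)
T=d["camera_from_world"];W=(P-T[:3,3])@T[:3,:3]
p0=np.array([.4734,-.0185]);rad=(p0-C)/np.linalg.norm(p0-C);tan=np.array([rad[1],-rad[0]])
q=W[...,:2]-p0;a=q@rad;b=q@tan;h=W[...,2]-.1311
m=(Z>0)&(abs(a)<.1)&(abs(b)<.06)&(h>-.04)
for lo in range(-10,120,10):
    k=m&(h>=lo/1e3)&(h<(lo+10)/1e3)
    if k.sum()>3: print(lo,k.sum(),"radial",np.percentile(a[k],[2,98]).round(3),"tang",np.percentile(b[k],[2,98]).round(3))
E
```

```text
0 22 radial [-0.007  0.013] tang [0.002 0.012]
10 60 radial [-0.014  0.013] tang [-0.006  0.013]
20 56 radial [-0.012  0.014] tang [-0.004  0.012]
30 40 radial [-0.011  0.013] tang [0.004 0.012]
40 77 radial [-0.031  0.028] tang [0.005 0.014]
50 152 radial [-0.036  0.034] tang [-0.008  0.014]
60 138 radial [-0.044  0.043] tang [-0.008  0.018]
70 166 radial [-0.054  0.05 ] tang [0.001 0.019]
80 215 radial [-0.059  0.061] tang [-0.004  0.018]
90 277 radial [-0.059  0.06 ] tang [-0.009  0.02 ]
100 191 radial [-0.036  0.045] tang [-0.005  0.021]
110 75 radial [0.016 0.04 ] tang [-0.007  0.012]
```

The tip is ±13.5 mm radially and ±12 mm tangentially. The links start 40 mm above the tip, so they clear the lugs. I lower into the gap.

{"op": "apply_moves", "data": {
  "plan": [
    [0,0,0,0.001,0,0.02,0],
    [0,0,0,0.001,0,0.04,0],
    [0,0,-0.008,0.001,0,0.06,0],
    [0,0,-0.008,0.001,0,0.075,0],
    [0,0,-0.008,0.001,0,0.085,0],
    [0,0,-0.008,0.001,0,0.092,0],
    [0,0,-0.008,0.001,0,0.092,0]
  ]
}}

```text
time: 3.45
ee_pos: [0.4726, -0.0196, 0.0384]
orientation: [3.14, -0.0, -1.733]
force: [-0.3, 0.1, 0.0]
opening: 0.0002
```

```bash
python3 - <<'E'
from rig import ctrl
from h import *
s=ctrl.observe();print(s["time"],s["ee_pos"],s["orientation"],s["force"])
d=ctrl.snapshot("side");np.savez("side2.npz",**d)
cv2.imwrite(f"pics/side2.png",cv2.resize(d["frame"][150:290,220:370],None,fx=4,fy=4,interpolation=cv2.INTER_CUBIC))
for a in np.arange(180,130,-5): print(a,rel(s,*target(a,.039)))
E
```

```text
3.45 [ 0.47259956 -0.01956587  0.03837401] [ 3.13999713e+00 -2.13960138e-04 -1.73276763e+00] [-0.28789182  0.09534852  0.03005948]
180 [ 0.0016 -0.0002  0.0003  0.     -0.0009 -0.0006]
175 [ 0.0016 -0.0003  0.0876 -0.0066 -0.0012 -0.0006]
170 [ 0.0016 -0.0004  0.1749 -0.0132 -0.0021 -0.0006]
165 [ 0.0016 -0.0004  0.2621 -0.0197 -0.0035 -0.0006]
160 [ 0.0015 -0.0005  0.3494 -0.026  -0.0055 -0.0006]
155 [ 0.0015 -0.0006  0.4367 -0.0321 -0.008  -0.0006]
150 [ 0.0015 -0.0006  0.5239 -0.038  -0.0111 -0.0007]
145 [ 0.0015 -0.0007  0.6112 -0.0436 -0.0147 -0.0007]
140 [ 0.0015 -0.0008  0.6985 -0.0488 -0.0187 -0.0007]
135 [ 1.400e-03 -8.000e-04  7.857e-01 -5.370e-02 -2.320e-02 -7.000e-04]
```

View pics/side2.png

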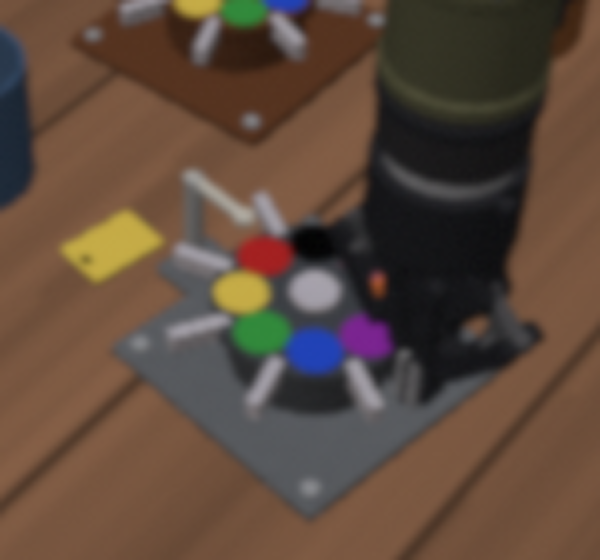

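The finger at (410,380) sits in the gap next to purple, with no contact force. I flick one click along the arc.

{"op": "apply_moves", "data": {
  "plan": [
    [0,0,0.087,-0.0066,-0.001,0,0],
    [0,0,0.175,-0.013,-0.002,0,0],
    [0,0,0.262,-0.02,-0.0035,0,0],
    [0,0,0.349,-0.026,-0.0055,0,0],
    [0,0,0.437,-0.032,-0.008,0,0],
    [0,0,0.524,-0.038,-0.011,0,0],
    [0,0,0.611,-0.0436,-0.0147,0,0],
    [0,0,0.7,-0.049,-0.0187,0,0],
    [0,0,0.785,-0.054,-0.023,0,0],
    [0,0,0.785,-0.054,-0.023,0,0],
    [0,0,0.785,-0.054,-0.023,0,0]
  ]
}}

```text
time: 4.42
ee_pos: [0.5056, 0.0301, 0.0402]
orientation: [-3.141, 0.001, -2.514]
force: [-0.7, 0.2, 0.4]
opening: -0.0
```

```bash
python3 - <<'E'
from rig import ctrl
from h import *
s=ctrl.observe();print(s["time"],s["ee_pos"],s["orientation"],s["force"],s["joint_pos"].round(2))
for n in("side","top"):
    d=ctrl.snapshot(n)
    cv2.imwrite(f"pics/{n}3.png",cv2.resize(d["frame"][150:290,220:370],None,fx=4,fy=4,interpolation=cv2.INTER_CUBIC))
for a in np.arange(135,85,-5): print(a,rel(s,*target(a,.039)))
E
```

```text
4.4167 [0.50556663 0.03010816 0.04020389] [-3.14063165e+00  1.26855535e-03 -2.51449914e+00] [-0.73227013  0.19098382  0.41872233] [ 0.06  0.3  -0.54  0.73 -0.   -0.57]
135 [-0.001   0.0013  0.004   0.0014  0.0005  0.0012]
130 [-0.0009  0.0013  0.0913 -0.0052  0.0002  0.0012]
125 [-0.0008  0.0014  0.1785 -0.0118 -0.0007  0.0012]
120 [-0.0008  0.0014  0.2658 -0.0183 -0.0022  0.0012]
115 [-0.0007  0.0014  0.3531 -0.0246 -0.0042  0.0012]
110 [-0.0007  0.0015  0.4403 -0.0307 -0.0067  0.0012]
105 [-0.0006  0.0015  0.5276 -0.0366 -0.0098  0.0013]
100 [-5.000e-04  1.500e-03  6.149e-01 -4.220e-02 -1.340e-02  1.300e-03]
95 [-5.000e-04  1.600e-03  7.021e-01 -4.740e-02 -1.750e-02  1.300e-03]
90 [-4.000e-04  1.600e-03  7.894e-01 -5.230e-02 -2.200e-02  1.300e-03]
```

View pics/side3.png

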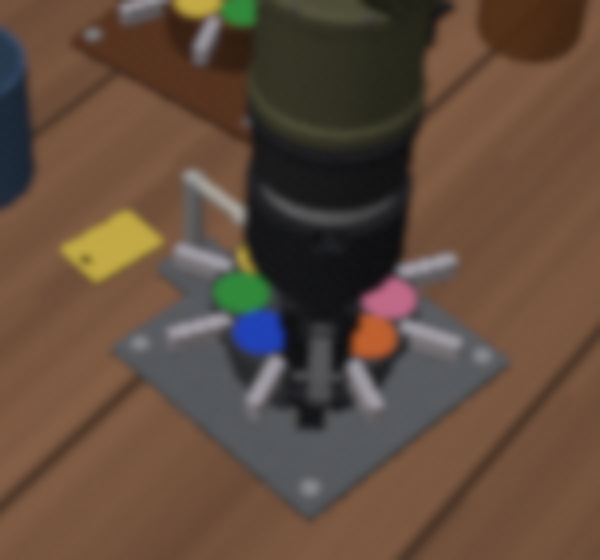

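View pics/top3.png

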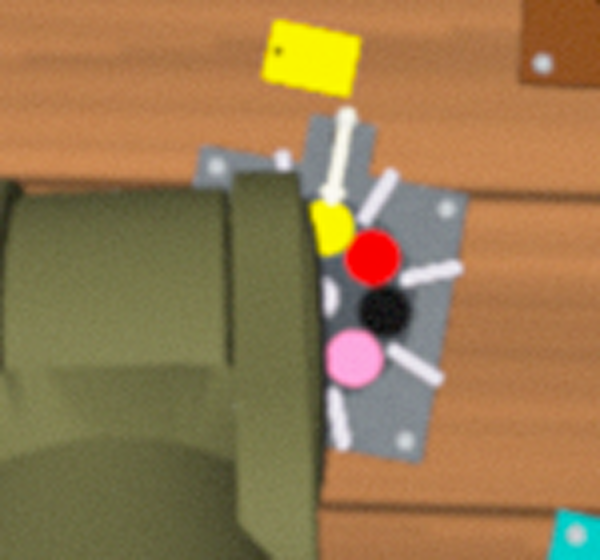

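Yellow is now under the pointer at top (330,225), and green has moved to side (240,293). That is exactly one click, with the finger centred in its gap at (315,400). One more click.

{"op": "apply_moves", "data": {
  "plan": [
    [0,0,0.087,-0.0055,0,0.001,0],
    [0,0,0.175,-0.012,-0.001,0.001,0],
    [0,0,0.262,-0.018,-0.002,0.001,0],
    [0,0,0.349,-0.0245,-0.004,0.001,0],
    [0,0,0.437,-0.0305,-0.007,0.001,0],
    [0,0,0.524,-0.0365,-0.01,0.001,0],
    [0,0,0.611,-0.042,-0.0134,0.001,0],
    [0,0,0.7,-0.0475,-0.0175,0.001,0],
    [0,0,0.787,-0.0523,-0.022,0.001,0],
    [0,0,0.787,-0.0523,-0.022,0.001,0],
    [0,0,0.787,-0.0523,-0.022,0.001,0]
  ]
}}

```text
time: 5.43
ee_pos: [0.5598, 0.0424, 0.0383]
orientation: [-3.142, -0.0, 2.982]
force: [0.4, 0.9, -0.3]
opening: -0.0004
```

```bash
python3 - <<'E'
from rig import ctrl
from h import *
s=ctrl.observe();print(s["time"],s["ee_pos"],s["orientation"],s["force"],s["joint_pos"].round(2))
print(rel(s,*target(90,.039)))
for n in("side","top"):
    d=ctrl.snapshot(n)
    cv2.imwrite(f"pics/{n}4.png",cv2.resize(d["frame"][150:290,220:370],None,fx=4,fy=4,interpolation=cv2.INTER_CUBIC))
E
```

```text
5.4333 [0.55979116 0.04241649 0.03833552] [-3.14150923e+00 -1.95877439e-04  2.98189111e+00] [ 0.41903963  0.8960008  -0.29124861] [ 0.08  0.39 -0.41  0.77 -0.    0.24]
[-0.0001 -0.0002  0.0026 -0.0009  0.0007 -0.0007]
```

View pics/side4.png

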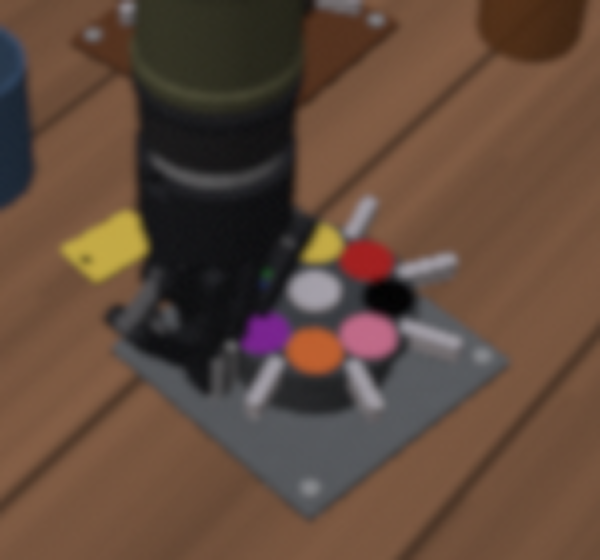

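View pics/top4.png

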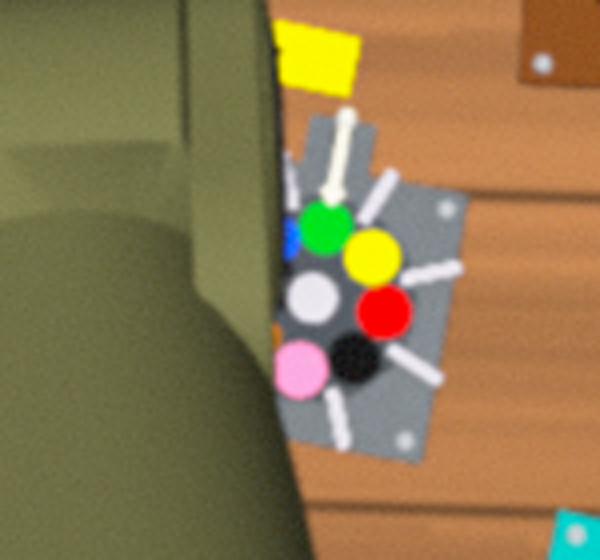

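Green is under the pointer at top (325,228). I raise straight up to let go.

{"op": "apply_moves", "data": {
  "plan": [
    [0,0,0,0,0,-0.01,0],
    [0,0,0,0,0,-0.03,0],
    [0,0,0,0,0,-0.06,0],
    [0,0,0,0,0,-0.09,0],
    [0,0,0,0,0,-0.12,0],
    [0,0,0,0,0,-0.15,0],
    [0,0,0,0,0,-0.18,0],
    [0,0,0,0,0,-0.18,0],
    [0,0,0,0,0,-0.18,0]
  ]
}}

```text
time: 6.28
ee_pos: [0.5611, 0.0428, 0.2211]
orientation: [3.14, 0.005, 2.98]
force: [-0.6, -0.1, 0.3]
opening: 0.0001
```

```bash
python3 - <<'E'
from rig import ctrl
from h import *
s=ctrl.observe();print(s["time"],s["ee_pos"],s["force"],s["dq"].round(3))
for n in("side","top"):
    d=ctrl.snapshot(n);cv2.imwrite(f"pics/{n}5.png",d["frame"]);np.savez(n+"5.npz",**d)
    o=load(n+"0.npz");hsv=cv2.cvtColor(d["frame"],cv2.COLOR_BGR2HSV)
    m=cv2.inRange(hsv,(50,120,60),(70,255,255));k,l,st,ce=cv2.connectedComponentsWithStats(m)
    for i in range(1,k):
        if st[i,4]>25:
            p=pix2plane(d,*ce[i],.054)[:2]-C;print(n,ce[i].round(1),st[i,4],"r",np.hypot(*p).round(4),"stand angle",(np.degrees(np.arctan2(p[1],p[0]))-Y).round(1))
    boxes={"top":{"tureen":(95,165,165,230),"mug":(260,85,320,138),"jar":(424,180,478,222)},"side":{"tureen":(105,300,188,375),"mug":(188,152,234,208),"jar":(336,120,372,166)}}[n]
    for b,(x0,y0,x1,y1) in boxes.items():
        df=cv2.absdiff(d["frame"],o["frame"])[y0:y1,x0:x1];print(n,b,"mean diff",df.mean().round(2),"changed px",int((df.max(2)>40).sum()))
E
```

```text
6.2833 [0.56112894 0.04284052 0.22114116] [-0.61258174 -0.12063281  0.25452968] [-0.001  0.034 -0.06  -0.02  -0.     0.006]
side [285.8 213.6] 91 r 0.041 stand angle 1.2
side [431.  226.3] 86 r 0.2872 stand angle -133.4
side [178.  401.3] 666 r 0.4311 stand angle 109.4
side tureen mean diff 4.91 changed px 0
side mug mean diff 2.75 changed px 0
side jar mean diff 3.38 changed px 0
top [376.8 144.9] 123 r 0.2511 stand angle -34.3
top [300.7 206.6] 154 r 0.0382 stand angle 0.6
top [376.3 333.3] 120 r 0.2904 stand angle -133.6
top tureen mean diff 61.36 changed px 3320
top mug mean diff 20.62 changed px 1008
top jar mean diff 14.41 changed px 0
```

View pics/top5.png

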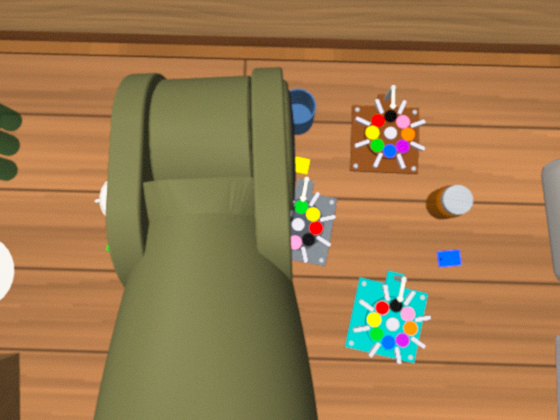

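View pics/side5.png

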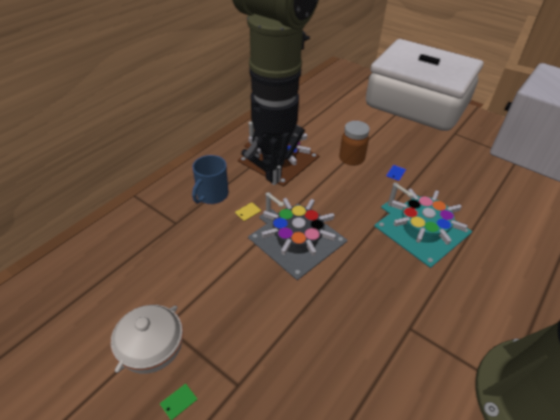

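Green is under the pointer: its patch measures within about 1° of the stand's +x in both views. The side view shows the tureen, mug and jar unmoved; the top-view differences come from the arm hiding them. The gripper is clear of the wheel, so I hand in.

```bash
python3 - <<'E'
from rig import ctrl
print(ctrl.finish_job())
E
```

```text
the job is handed in; nothing more can be done
None
```

The colour wheel now rests on green, the colour of the tureen's lot tag, and the job is handed in at about 6.3 s. The wheel started on red. I flicked the grey stand's lugs two clicks clockwise with the shut fingertip, red to yellow to green, and then raised the gripper straight up off the wheel.

- **Wheel:** the green patch measured 0.6° (top view) and 1.2° (side view) off the stand's +x. That is well inside the 0.15 rad (8.6°) allowed, and it did not run past green.
- **Tureen, mug and jar:** the side view showed none of the three had changed. In the top view the jar was unchanged too. The tureen and mug areas differed there only because the arm hid them, so those two rest on the side view alone.
- **Contact:** at the end the fingertip was at about 0.22 m height and force readings were below 1 N.
- **Disagreement:** the two cameras placed the wheel axis about 2.5 mm apart. I used the average, and the finger ended centred in its gap both times.

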